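Lock the shaker's hidden sled for transport

ROBOT

A 6-joint arm with a two-finger parallel gripper is mounted at the origin on a cart in front of the work surface, level with it; the furniture and walls round the work are solid. World frame = base frame: x ahead of the robot, y to its left, z up, the work surface at z = 0. Lengths are in m, angles in rad, forces in N, time in s.
With the tool pointing down it reaches from about 0.275 to 0.85 m from the base axis. Payload 19 kg.
Tool frame: the origin (TCP) lies at the very end of the fingers, on their centre line; the grasp point (between the pads) lies 19 mm behind it (bot.grip_point_offset is the distance from the TCP to the grasp point, in m); z points along the fingers, y is the line along which they close (so a half turn about z gives the same grasp; the last joint's range is limited). The gripper opens to 85 mm and grips with 20 to 120 N. Pads are 22 mm wide; open, the fingers measure 114 mm over their backs; the gripper's body (76 mm by 85 mm) begins 54 mm behind the grasp point. The pads swing forward as they close: fully open they stand 13 mm farther back than shut.
Start: joints at [-0.134, 0.15, 1.437, -0, 1.554, -0.134], TCP at [0.575, -0, 0.231] pointing down, gripper open.
Joint ranges: [-2.8, 2.8], [-0.68, 2.1], [0.12, 2.68], [-1.39, 4.53], [0.16, 2.79], [-2.81, 2.81]. Speed limits (rad/s): [1.89, 1.89, 2.22, 3.01, 3.01, 3.01].

INTERFACE

Orientations are given as a rotation vector (axis times angle).
In Python, from plant import bot gives the robot as it stands. The module is installed in compiled form; this text tells all that it offers.
- The arm moves only by the tool apply_moves, never from a script. Its argument "steps" is a list that holds one entry, the list of rows, each a list of 5 numbers: the shift along the tool's x, y, z in normalised numbers (1 is 800 mm), then the turn about the tool's z in normalised numbers (1 is 4 rad), then the finger opening in mm, from 0 to 85.4. In form: [[[x, y, z, spin, fingers], ...]]. A call has 1 to 8 rows; each row is the pose to reach, as a shift and turn from the pose commanded when the call began, along the tool's axes at that moment; what a row does not reach only later rows make up. A row lasts 1/8 s, in which the tool goes at most 62.5 mm and 10.7 degrees, less where a joint would pass 70% of its speed; a pose out of reach is approached as far as the arm can. No shift or turn number may pass 1 either way. A call with a gripper value outside its range is refused whole. The fingers move at their own pace and stop on an object; "squeeze" is the grip in N (left out, the last holds). Time passes only in rows, so rows that repeat a pose let the fingers close. It gives the time, the measured TCP pose, the force, the opening and the grip force at its end, in the units of the state.
- bot.get_obs(): the state, without advancing time (a new reading comes with each control period).
- bot.grab_frame(name): name is "scene" or "side" or "wrist"; returns a dict with "frame" (480x640x3 uint8, blue, green, red), "range_z" (480x640 float32, m along the optical axis (not along the pixel's ray), 0 where there is no reading), "camera_matrix" (3x3 intrinsics, pixels), "k1" (the pictures are not rectified: a ray, as slopes to the right and down, at radius r is drawn at 1 + k1 r^2 times it, then the intrinsics apply), "camera_from_world" (4x4, takes a point from world to camera coordinates). Camera axes: x right, y up, looking along -z (the intrinsics and any distortion apply to the point x, -y, -z); pixel columns grow to the right and rows downward; lengths in m; the calibration is good to about 2 mm. A picture is of the moment at which its call begins.
- bot.sign_off(): hands the job in; it is judged then, once.
The state is a dict: "t": time; "joint_pos": joint angles; "qvel": joint speeds; "tau": joint torques, N m; "eef_pos": TCP position; "orientation": TCP orientation; "force": force on the tool from outside, world axes, zero at the start; "torque": the same for the moment, N m; "grip_width": opening from 0.0 (shut) to 1.0 (fully open); "finger_force": force on a finger pad.
Only numpy, scipy, OpenCV 4.12 (cv2) and the standard library are available. Lean on these libraries where they do the work, as an engineer would, in place of code of your own. Each camera call takes 0.05 s, during which the arm holds its last target. There are 200 camera calls.

TASK

Lock the shaker for transport: first lift the small black rack off its cover and stand it upright on the bare counter, then take the longer of the two locking pins from the stand, put it upright through the slot in the cover and feel along the sled hidden underneath until the tip drops into the sled's hole, and push it fully home so that its collar lies on the cover. Then swing the keeper bar fully shut over the collar. Leave the short pin in its stand and do not knock or shift the bottles, jar, timer, card box or dish.

Things in the scene. Friction and masses are not known exactly. Their poses are not given: they have to be found in the camera images.
- shaker: fixed low box, the drive unit of a linear shaker, 150 mm along its own x, 200 mm along y, 70 mm high to the top of its 5 mm aluminium cover; origin at the centre of its underside on the counter, z up. A slot through the cover, 13 mm wide and 80 mm long, runs along its y, centred over the origin. The sled lies under the cover, behind the slot
- sled_level (a point): below the slot's middle, level with the top of the dark sled plate, 36 mm under the top of the cover. It lies under the whole slot; its hole (round, 13 mm wide, over 18 mm deep) is on the slot's centre line, anywhere from -24 to +24 mm in y from here. Fixed sideways but sprung: pressed, it gives up to 4 mm (2 N, then 1.5 N per mm) and springs up round a tip over the hole
- slot (a point): middle of the slot, level with the top face of the cover (70 mm above the counter); its y axis runs along the slot
- keeper (a joint): angle of the keeper, a flat steel bar on a vertical pivot at the slot's +y end, rad: 0 = shut at its stop, parallel to the slot on its +x side; grows, to 1.3, as the bar swings away to the shaker's +x side; starts at 0.75 to 1.1. It turns easily (under 1 N at the knob) and stays where it is left. Shut, the bar lies over the collar, beside the handle, of a pin that is home; any other pin blocks it
- keeper_knob (a point): middle of the upright black finger knob near the free end of the keeper bar: a round post 12 mm across and 30 mm tall, from 85 to 115 mm above the counter; 132 mm from the pivot. With the bar shut it is at x +17, y -52 mm from the shaker's origin
- keeper_pivot (a point): point on the keeper's vertical pivot axis, at x +17, y +80 mm from the shaker's origin, 79 mm above the counter: level with the underside of the bar, which is 13 mm wide, 6 mm thick and 3 mm clear of the collar of a pin that is home
- stand: fixed grey stand for the pins, 60 mm along its own x, 160 mm along y, open at the front and back; its top plate is 58 mm above the counter and has two holes, 12.5 mm wide, at y +37.5 and -37.5 mm. Origin at the centre of its underside
- long_pin: the longer locking pin, standing in one of the stand's two holes, hung by its collar. From below: steel shank 10 mm across, 52 mm long, tip chamfered; steel collar 28 mm across, 6 mm thick; black round handle 16 mm across, 36 mm tall; about 90 g. Origin at the tip, z up along the pin. Fully home in the sled its tip is 18 mm above the counter; resting on the sled beside the hole it is at 34 mm
- long_pin_tip (a point): tip of the longer pin (the same point as its origin)
- short_pin: the shorter pin, in the other hole of the stand: same collar, but a 30 mm shank and a handle only 24 mm tall; origin at its tip. To be left where it is
- strip_rack: small black rack for tube strips, 72 mm along its own x, 30 mm along y, 16 mm high, about 60 g, lying across the slot on the shaker's cover; origin at the centre of its underside
- clear_spot (a point): a point on the counter at the robot's right round which 150 mm (x) by 110 mm (y) are always bare at the start: one good place to put the rack (any other bare place will do)
- tall_bottle: white reagent bottle with a blue screw cap, 69 mm across, 144 mm high; loose bystander, origin at the centre of its underside
- amber_bottle: amber reagent bottle with a black cap, 60 mm across, 114 mm high; loose bystander, origin at the centre of its underside
- jar: clear glass jar with a pale lid, 72 mm across, 121 mm high; loose bystander, origin at the centre of its underside
- timer: flat white lab timer with three keys, 62 x 68 x 20 mm; loose bystander, origin at the centre of its underside
- card_box: white card box with lid, 66 mm along its own x, 98 mm along y, 34 mm high; loose bystander, origin at the centre of its underside
- dish: flat round petri dish with lid, 62 mm across, 16 mm high; loose bystander, origin at the centre of its underside
There are look-alikes about, which are no part of the job. What is meant by the strip_rack is not green, and is the smaller of those in its own colour.

How it is judged:
On the way, in this order (a step that is already met when the one before it is completed fails the run):
1. the black rack stands upright on the bare counter (height (world z) of strip_rack below 0.006 m and angle between strip_rack's own z axis and vertical below 0.1 rad), for 0.2 s.
2. the long pin is fully home in the sled's hole, upright in the slot (z of long_pin_tip in the frame of shaker below 0.0215 m and angle between long_pin's own z axis and vertical below 0.1 rad and horizontal distance between long_pin_tip and slot below 0.045 m), for 0.2 s.
3. the keeper bar is swung shut (value of joint keeper below 0.06 rad), for 0.2 s.
At the end, for the whole second after the job is handed in: The black rack is on the bare counter (underside under 6 mm up, tilted less than 0.1 rad), the long pin's tip is less than 21.5 mm above the shaker's underside, within 45 mm of the slot's middle, the pin within 0.1 rad of upright, the keeper reads under 0.06 rad, and rack and pin are at rest (all of step 1 and all of step 2 and value of joint keeper below 0.06 rad and linear speed of each of strip_rack, long_pin below 0.02 m/s); the robot touches nothing.
It fails at once if a bystander is shifted by more than 30 mm or tipped (distance of any of tall_bottle, amber_bottle, jar, timer, card_box, dish from where it was at the start of the episode above 0.03 m or angle between any of tall_bottle, amber_bottle, jar, timer, card_box, dish's own z axis and vertical above 0.3 rad).
It fails at once if the short pin is taken out of its place (more than 20 mm) (distance of short_pin from where it was at the start of the episode above 0.02 m).
It also fails if it takes over 72 s, if anything falls off the work surface, if the arm or the gripper's body presses on something with over 40 N, if the wrist force passes 120 N, or if a joint passes its speed limit or range.

## Working session

There is one attempt and no reset: what is moved stays moved. The work goes in short steps, Python scripts to look and compute and a tool call to move; the robot and the scene stay as the last step left them, time stands still between calls to the robot, and variables do not carry over. Pictures are saved under pics/ and viewed, at most 13 in all, crops included, and the job is handed in when it is done.

Besides the shell and the picture viewer there is one more tool, called after "Request:" in YAML: its name, and indented under it one key for each argument. apply_moves: Moves the arm, as the interface text tells. Its arguments: {"type":"object","properties":{"steps":{"type":"array"},"squeeze":{"type":"number"}},"required":["steps"]}

```bash
mkdir -p pics; cat > h.py <<'E'
import numpy as np, cv2, pickle
from plant import bot
def grab(n,f):
    d=bot.grab_frame(n); cv2.imwrite(f'pics/{f}.png',d['frame']); pickle.dump(d,open(f'pics/{f}.pkl','wb')); return d
def load(f): return pickle.load(open(f'pics/{f}.pkl','rb'))
def ray(d,u,v):
    K=d['camera_matrix']; k=d['k1']; q=np.array([(u-K[0,2])/K[0,0],(v-K[1,2])/K[1,1]]); p=q.copy()
    for _ in range(20): p=q/(1+k*(p@p))
    return np.array([p[0],-p[1],-1.])
def at_z(d,u,v,z):
    M=np.linalg.inv(d['camera_from_world']); r=M[:3,:3]@ray(d,u,v); c=M[:3,3]; return c+r*(z-c[2])/r[2]
def depth(d,u,v):
    M=np.linalg.inv(d['camera_from_world']); z=d['range_z'][int(round(v)),int(round(u))]; return M[:3,:3]@(ray(d,u,v)*z)+M[:3,3]
def proj(d,p):
    c=d['camera_from_world']@np.r_[p,1]; q=np.array([c[0]/-c[2],-c[1]/-c[2]]); q=q*(1+d['k1']*(q@q)); K=d['camera_matrix']; return K[0,0]*q[0]+K[0,2],K[1,1]*q[1]+K[1,2]
E
python3 - <<'E'
from h import *
np.set_printoptions(precision=4,suppress=True)
for n in ('scene','side','wrist'):
    d=grab(n,n+'0'); print(n,np.linalg.inv(d['camera_from_world'])[:3])
print(bot.get_obs())
E
```

```text
scene [[-0.8785  0.2287 -0.4194 -0.09  ]
 [-0.4772 -0.4624  0.7473  1.1171]
 [-0.0231  0.8567  0.5154  0.8347]]
side [[-0.98    0.1074 -0.1674  0.2863]
 [-0.198  -0.6078  0.769   1.2127]
 [-0.0192  0.7868  0.6169  1.048 ]]
wrist [[ 1.      0.0009  0.0005  0.5758]
 [-0.001   0.9472  0.3207  0.0829]
 [-0.0002 -0.3207  0.9472  0.3728]]
{'t': 0.15, 'joint_pos': array([-0.134 ,  0.1509,  1.4378, -0.    ,  1.5538, -0.134 ]), 'qvel': array([ 0.0003, -0.0006, -0.002 , -0.0005, -0.0006,  0.001 ]), 'tau': array([  0.0023, -71.3383, -57.1042,  -0.    ,   0.0072,  -0.0001]), 'eef_pos': array([ 0.5748, -0.    ,  0.2308]), 'orientation': array([-2.2209, -2.2209,  0.0009]), 'force': array([-0.3166, -0.2077,  0.3388]), 'torque': array([0.0134, 0.0456, 0.002 ]), 'finger_force': 0.0, 'grip_width': 0.9999420119425868}
```

View pics/scene0.png

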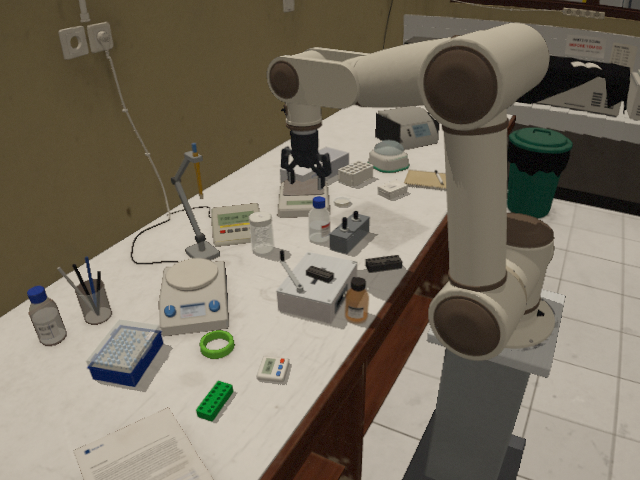

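View pics/wrist0.png

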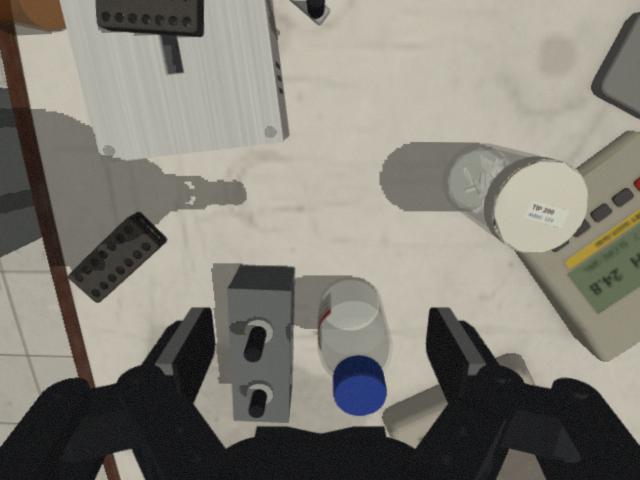

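View pics/side0.png

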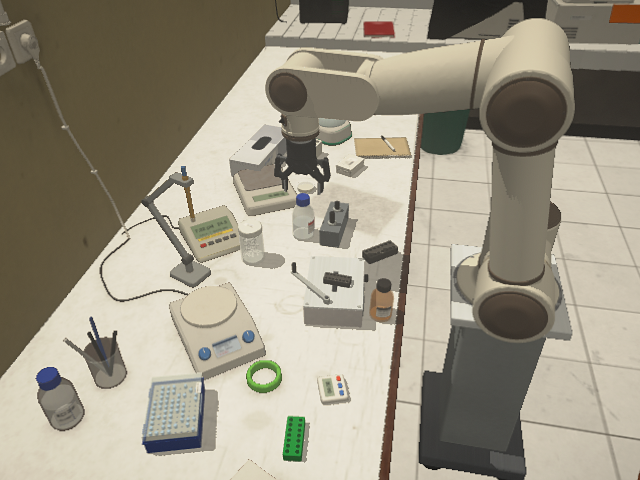

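Scene view: black rack on the shaker cover (scene 320,273; side 338,280; wrist 150,15); a second black rack lies on the counter (scene 383,264; wrist 118,257), and a green one is at scene (215,400). The stand with its pins is at wrist (262,340), and the keeper knob is at side (293,268).

```bash
python3 - <<'E'
from h import *
np.set_printoptions(precision=4,suppress=True)
d=load('wrist0'); s=load('side0')
print('shaker corner holes', at_z(d,108,150,.07),at_z(d,270,131,.07), depth(d,108,150),depth(d,270,131))
print('bottle top',depth(d,360,385),'jar',depth(d,545,205))
print('pins top', depth(d,254,348),depth(d,258,405))
print('other rack', at_z(d,118,257,.016), depth(d,118,257))
print('other rack corners',[at_z(d,*p,.016) for p in((143,212),(167,240),(97,302),(69,277))])
print('stand corners',[at_z(d,*p,.058) for p in((231,288),(294,288),(291,421),(233,419))])
for n,p in dict(rack=(338,280),knob=(293,268),piv=(328,300),amber=(384,285),timer=(333,388),dish=(306,187),box=(348,167)).items(): print(n,depth(s,*p))
im=s['frame'][200:340,230:410]; cv2.imwrite('pics/c1.png',cv2.resize(im,None,fx=4.4,fy=4.2,interpolation=cv2.INTER_CUBIC)[:600,:800])
E
```

```text
shaker corner holes [0.4048 0.0527 0.07  ] [0.5365 0.0662 0.07  ] [0.4046 0.0526 0.0696] [0.5366 0.0662 0.0704]
bottle top [ 0.6057 -0.1148  0.143 ] jar [0.7335 0.0197 0.1214]
pins top [ 0.5185 -0.113   0.0991] [ 0.5153 -0.1887  0.0852]
other rack [ 0.3653 -0.0621  0.016 ] [ 0.3693 -0.0593  0.0227]
other rack corners [array([ 0.3994, -0.0138,  0.016 ]), array([ 0.4198, -0.0433,  0.016 ]), array([ 0.332 , -0.1151,  0.016 ]), array([ 0.3069, -0.0853,  0.016 ])]
stand corners [array([ 0.4923, -0.0761,  0.058 ]), array([ 0.5513, -0.076 ,  0.058 ]), array([ 0.544 , -0.2363,  0.058 ]), array([ 0.4812, -0.234 ,  0.058 ])]
rack [0.4492 0.1644 0.0851]
knob [0.5717 0.1544 0.0993]
piv [0.4624 0.2391 0.0819]
amber [0.328  0.1952 0.1154]
timer [0.413  0.4511 0.0163]
dish [ 0.6501 -0.3706  0.0146]
box [ 0.5216 -0.5041  0.0304]
```

View pics/c1.png

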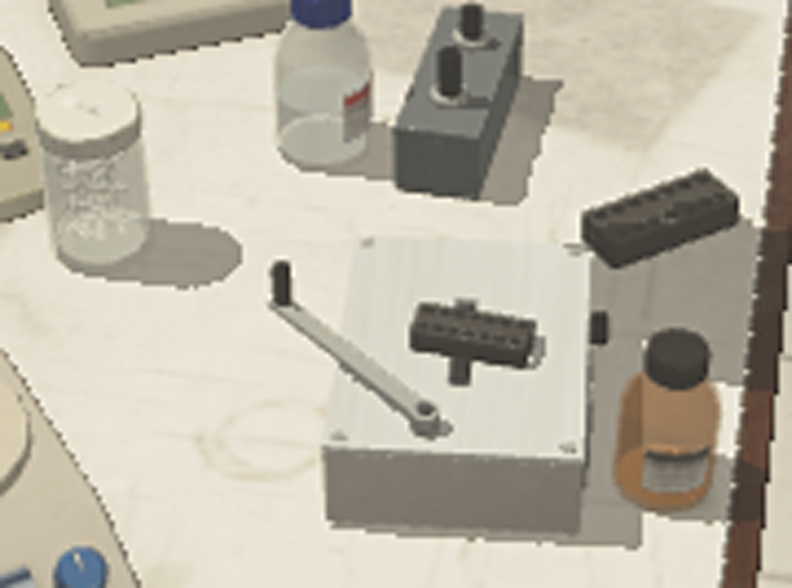

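Side crop: the strip rack lies across the slot at crop (475,335). The keeper runs from its pivot (425,415) to the knob (282,285). Pins stand at (450,70) and (472,22). Candidates by size: the black rack on the counter (wrist 118,257) is about 110 mm long, so it's the look-alike. The one on the cover is the smaller, so that's the target. The pin at wrist (254,348) tops out at 99 mm, which makes it the long one; the other tops out at 85 mm.

Next I move over the shaker to look closer.

The manual's scale: shifts go in shares of 800 mm and turns go in shares of 4 rad. Converting my numbers, 150 mm is 0.1875, -120 mm is -0.15, -1.44 rad is -0.36.

Request:
apply_moves:
  steps:
    - [[0.05,-0.0375,0,-0.045,85],[0.1,-0.075,0,-0.09,85],[0.15,-0.1188,0,-0.135,60],[0.1875,-0.15,0,-0.18,60],[0.1875,-0.15,0,-0.225,60],[0.1875,-0.15,0,-0.27,60],[0.1875,-0.15,0,-0.315,60],[0.1875,-0.15,0,-0.36,60]]

```text
t: 1.15
eef_pos: [0.4548, 0.15, 0.2311]
orientation: [-0.196, -3.135, 0.0]
force: [-0.2, -0.3, -0.2]
grip_width: 0.702
finger_force: 0.0
```

Scaled: -0.233 rad is -0.0583.

Request:
apply_moves:
  steps:
    - [[0,0,0,-0.045,60],[0,0,0,-0.0583,60],[0,0,0,-0.0583,60]]

```text
t: 1.52
eef_pos: [0.4549, 0.15, 0.2311]
orientation: [0.16, -3.137, 0.0]
force: [-0.5, -0.6, -0.2]
grip_width: 0.704
finger_force: 0.0
```

```bash
python3 - <<'E'
from h import *
np.set_printoptions(precision=4,suppress=True)
d=grab('wrist','w1'); o=bot.get_obs(); print(o['eef_pos'],o['orientation'],o['joint_pos'],o['grip_width'],o['force'])
E
```

```text
[0.4549 0.15   0.2312] [ 0.1582 -3.1372 -0.    ] [ 0.1574 -0.0513  1.649   0.0001  1.5443 -1.5142] 0.6977123664635714 [ 0.7449 -0.1737  0.2391]
```

View pics/w1.png

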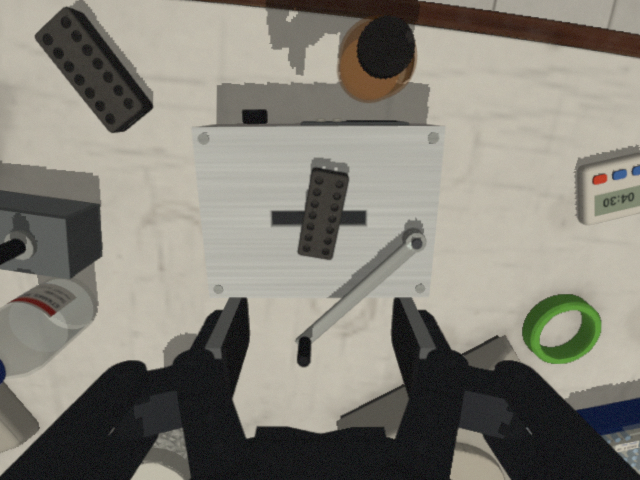

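Wrist view: the slot spans (271–366, 219) and the rack's centre is at (323,214), with its long axis slightly tilted. The keeper pivot is at (416,242), the knob at (304,350), and the screws are at (204,138), (434,138), (218,289) and (420,289).

```bash
python3 - <<'E'
from h import *
np.set_printoptions(precision=4,suppress=True)
d=load('w1')
c=[at_z(d,*p,.07) for p in((204,138),(434,138),(420,289),(218,289))]
print('screws',np.array(c),np.mean(c,0)); e=c[1]-c[0]; print('yaw',np.arctan2(-e[0],e[1]))
print('slot ends',at_z(d,271,218.5,.07),at_z(d,366,218.5,.07))
r=[at_z(d,*p,.086) for p in((314,167),(349,173),(332,260),(298,254))]
print('rack',np.array(r),np.mean(r,0)); e=(r[0]+r[1]-r[2]-r[3])/2; print(np.linalg.norm(e),np.arctan2(e[1],e[0]), depth(d,323,214))
# rack mask
R=d['range_z']; g=d['frame'].max(2)
pts=[depth(d,u,v) for v in range(150,275) for u in range(280,365) if R[v,u]>0]
pts=np.array(pts); m=(pts[:,2]>.079)&(pts[:,2]<.1); q=pts[m]; print(len(q),cv2.minAreaRect(q[:,:2].astype(np.float32)*1000),q[:,2].mean())
print('piv',depth(d,416,242),'knob',depth(d,304,345),'amber',depth(d,387,48))
E
```

```text
screws [[0.4047 0.0527 0.07  ]
 [0.3864 0.2337 0.07  ]
 [0.5181 0.247  0.07  ]
 [0.5365 0.0657 0.07  ]] [0.4614 0.1498 0.07  ]
yaw 0.10074163557816883
slot ends [0.4656 0.1096 0.07  ] [0.4575 0.1892 0.07  ]
rack [[0.4166 0.1415 0.086 ]
 [0.4184 0.1687 0.086 ]
 [0.4914 0.1637 0.086 ]
 [0.4889 0.1352 0.086 ]] [0.4538 0.1523 0.086 ]
0.07286074234923992 3.0639996157896743 [0.4528 0.1522 0.0863]
2801 ((454.6968994140625, 152.04867553710938), (30.028329849243164, 72.3545150756836), 85.23046112060547) 0.08498807145557026
piv [0.4682 0.2297 0.0878] knob [0.5673 0.1475 0.0989] amber [0.3327 0.1803 0.1133]
```

Scaled: 158 mm is 0.1975, 145 mm is 0.1813, 0.179 rad is 0.0448.

Request:
apply_moves:
  steps:
    - [[0,0.0025,0.0625,0.0225,60],[0,0.0025,0.125,0.0448,60],[0,0.0025,0.1625,0.0448,60],[0,0.0025,0.1813,0.0448,60],[0,0.0025,0.1975,0.0448,60],[0,0.0025,0.1975,0.0448,60]]

```text
t: 2.33
eef_pos: [0.4548, 0.152, 0.0732]
orientation: [-0.121, -3.139, 0.0]
force: [1.0, -0.4, -0.3]
grip_width: 0.702
finger_force: 0.0
```

Request:
apply_moves:
  steps:
    - [[0,0,0,0,20],[0,0,0,0,20],[0,0,0,0,20],[0,0,0,0,20],[0,0,0,0,20],[0,0,0,0,20]]
  squeeze: 30

```text
t: 3.08
eef_pos: [0.4552, 0.1521, 0.0743]
orientation: [0.121, 3.138, 0.001]
force: [-0.2, -0.3, 5.6]
grip_width: 0.347
finger_force: 29.9
```

```bash
python3 - <<'E'
from h import *
np.set_printoptions(precision=4,suppress=True)
o=bot.get_obs(); print(o)
E
```

```text
{'t': 3.075, 'joint_pos': array([ 0.1617,  0.0629,  1.8647,  0.0001,  1.2126, -1.3323]), 'qvel': array([-0.0012,  0.0001,  0.0015,  0.0005,  0.0008,  0.0008]), 'tau': array([ -0.2074, -54.3597, -49.1597,  -0.0947,  -0.3902,   0.0047]), 'eef_pos': array([0.4552, 0.1521, 0.0743]), 'orientation': array([0.1206, 3.1378, 0.0006]), 'force': array([-0.1877, -0.2771,  5.5639]), 'torque': array([ 0.0642,  0.2317, -0.0198]), 'finger_force': 29.941310584545135, 'grip_width': 0.3469243243705654}
```

Scaled: -90 mm is -0.1125, -60 mm is -0.075.

Request:
apply_moves:
  steps:
    - [[0,0,-0.025,0,20],[0,0,-0.075,0,20],[0,0,-0.1125,0,20],[0,0,-0.1125,0,20]]

```text
t: 3.58
eef_pos: [0.4558, 0.1522, 0.1659]
orientation: [0.12, 3.135, 0.001]
force: [0.6, -0.6, -1.7]
grip_width: 0.342
finger_force: 30.2
```

```bash
python3 - <<'E'
from h import *
np.set_printoptions(precision=4,suppress=True)
o=bot.get_obs(); print(o['eef_pos'],o['orientation'],o['grip_width'],o['finger_force'])
s=grab('side','s2')
P=np.array([depth(s,u,v) for v in range(180,440) for u in range(220,410) if s['range_z'][v,u]>0])
for c in ((.44,.335),(.43,-.3),(.45,-.32)):
    m=(abs(P[:,0]-c[0])<.075)&(abs(P[:,1]-c[1])<.055); print(c,m.sum(),P[m,2].max() if m.sum() else 0, P[m,2].min() if m.sum() else 0)
cv2.imwrite('pics/c2.png',cv2.resize(s['frame'][150:420,220:420],None,fx=2.2,fy=2.2))
E
```

```text
[0.4558 0.1522 0.1659] [0.1204 3.135  0.0015] 0.3419953489864702 30.157470703125
(0.44, 0.335) 2112 0.006240126368610044 -0.007980274467046744
(0.43, -0.3) 661 0.007404952316973468 -0.008785806317589184
(0.45, -0.32) 535 0.007404952316973468 -0.007752126099298096
```

View pics/c2.png

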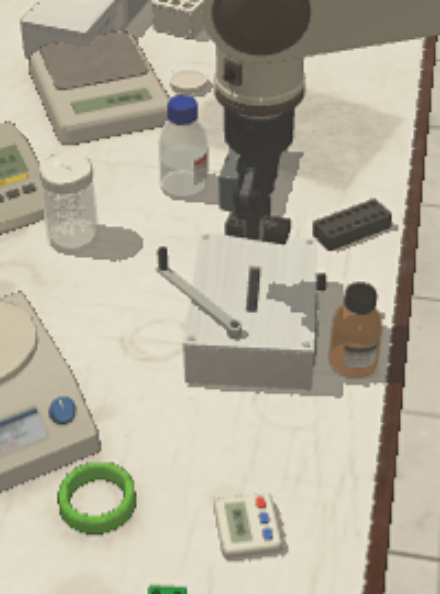

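Side crop: the rack is in the fingers at (258,228), the cover's slot is free at (253,287), and the area between shaker and timer around (230,430) is bare.

Scaled: 181 mm is 0.2263, 150 mm is 0.1875.

Request:
apply_moves:
  steps:
    - [[0.0063,0.0625,0,0,20],[0.0188,0.125,0,0,20],[0.0313,0.1875,0,0,20],[0.0375,0.2263,0.0375,0,20],[0.0375,0.2263,0.1,0,20],[0.0375,0.2263,0.15,0,20],[0.0375,0.2263,0.1813,0,20],[0.0375,0.2263,0.1813,0,20]]

```text
t: 4.62
eef_pos: [0.4373, 0.3339, 0.016]
orientation: [-0.121, -3.135, 0.004]
force: [-0.0, 0.2, -0.8]
grip_width: 0.342
finger_force: 30.2
```

Scaled: 10 mm is 0.0125, 5 mm is 0.0063.

Request:
apply_moves:
  steps:
    - [[0,0,0,0,20],[0,0,0.0063,0,20],[0,0,0.0125,0,20],[0,0,0.0125,0,20]]

```text
t: 5.12
eef_pos: [0.4386, 0.3346, 0.0081]
orientation: [-0.121, -3.139, 0.0]
force: [0.3, -0.3, -1.0]
grip_width: 0.341
finger_force: 30.2
```

Scaled: 3 mm is 0.0038, 1.5 mm is 0.0019.

Request:
apply_moves:
  steps:
    - [[0,0,0.0019,0,20],[0,0,0.0038,0,20],[0,0,0.0038,0,20]]

```text
t: 5.5
eef_pos: [0.4387, 0.3347, 0.0052]
orientation: [-0.121, -3.139, 0.0]
force: [0.4, -0.8, -1.1]
grip_width: 0.342
finger_force: 30.2
```

Scaled: 1 mm is 0.0013.

Request:
apply_moves:
  steps:
    - [[0,0,0.0013,0,20],[0,0,0.0013,0,20]]

```text
t: 5.75
eef_pos: [0.4388, 0.3348, 0.0043]
orientation: [0.121, 3.139, 0.0]
force: [0.1, -0.3, -0.7]
grip_width: 0.335
finger_force: 30.3
```

Scaled: 1.5 mm is 0.0019.

Request:
apply_moves:
  steps:
    - [[0,0,0.0019,0,20],[0,0,0.0019,0,20]]

```text
t: 6.0
eef_pos: [0.4388, 0.3348, 0.0042]
orientation: [0.12, 3.139, 0.0]
force: [-9.9, -5.3, 25.1]
grip_width: 0.34
finger_force: 33.1
```

Scaled: -190 mm is -0.2375, -140 mm is -0.175.

Request:
apply_moves:
  steps:
    - [[0,0,0,0,40],[0,0,0,0,50],[0,0,0,0,55],[0,0,-0.025,0,55],[0,0,-0.1,0,55],[0,0,-0.175,0,55],[0,0,-0.2375,0,55],[0,0,-0.2375,0,55]]

```text
t: 7.0
eef_pos: [0.44, 0.3355, 0.1967]
orientation: [0.12, 3.134, 0.005]
force: [0.9, -0.0, -0.7]
grip_width: 0.648
finger_force: 0.0
```

```bash
python3 - <<'E'
from h import *
np.set_printoptions(precision=4,suppress=True)
o=bot.get_obs(); print(o['eef_pos'],o['orientation'],o['joint_pos'],o['grip_width'],o['finger_force'],o['force'])
d=grab('wrist','w3')
P=np.array([depth(d,u,v) for v in range(0,480,2) for u in range(0,640,2) if d['range_z'][v,u]>0])
m=(abs(P[:,0]-.44)<.06)&(abs(P[:,1]-.335)<.04); q=P[m]; t=q[q[:,2]>.01]
print(len(t),cv2.minAreaRect(t[:,:2].astype(np.float32)*1000),np.percentile(t[:,2],[5,50,95]))
cv2.imwrite('pics/w3s.png',cv2.resize(d['frame'],None,fx=.6,fy=.6))
E
```

```text
[0.44   0.3355 0.1967] [0.1203 3.1339 0.0053] [ 0.5122  0.1152  1.547   0.0001  1.4731 -0.9819] 0.6480488399999933 0.0 [ 0.8648 -0.0219 -0.6648]
7281 ((437.69671630859375, 335.4337463378906), (69.59532165527344, 69.48524475097656), 39.21784591674805) [0.0156 0.2708 0.2865]
```

Scaled: -441 mm is -0.5513, -385 mm is -0.4813.

Request:
apply_moves:
  steps:
    - [[-0.0175,-0.0688,-0.0188,0,45],[-0.035,-0.1375,-0.0188,0,45],[-0.0525,-0.2063,-0.0188,0,45],[-0.07,-0.275,-0.0188,0,45],[-0.0875,-0.3438,-0.0188,0,45],[-0.105,-0.4125,-0.0188,0,45],[-0.1225,-0.4813,-0.0188,0,45],[-0.1413,-0.5513,-0.0188,0,45]]

```text
t: 8.05
eef_pos: [0.5172, -0.1154, 0.2063]
orientation: [-0.121, -3.137, -0.001]
force: [1.4, 0.1, -0.2]
grip_width: 0.528
finger_force: 0.0
```

Request:
apply_moves:
  steps:
    - [[0,0,0,0,45],[0,0,0,0,45]]

```text
t: 8.3
eef_pos: [0.5172, -0.1134, 0.2065]
orientation: [-0.122, -3.137, -0.001]
force: [1.4, 0.7, 0.9]
grip_width: 0.525
finger_force: 0.0
```

```bash
python3 - <<'E'
from h import *
np.set_printoptions(precision=4,suppress=True)
def top(d,lo,hi,c,w):
    P=np.array([depth(d,u,v) for v in range(480) for u in range(640) if d['range_z'][v,u]>0])
    m=(P[:,2]>lo)&(P[:,2]<hi)&(np.abs(P[:,:2]-c)<w).all(1); q=P[m]; 
    return len(q),cv2.minAreaRect(q[:,:2].astype(np.float32)*1000),np.median(q[:,2])
print('rack',top(load('w3'),.01,.03,(.44,.335),(.06,.06)))
o=bot.get_obs(); print(o['eef_pos'],o['orientation'],o['joint_pos'],o['force'])
d=grab('wrist','w4')
print('long',top(d,.096,.106,(.5185,-.113),.025)); print('short',top(d,.083,.093,(.5155,-.1887),.02))
print(top(d,.066,.11,(.5185,-.113),.025))
u,v=proj(d,(.5185,-.113,.08)); print(u,v)
cv2.imwrite('pics/w4s.png',cv2.resize(d['frame'],None,fx=.8,fy=.8))
E
```

```text
rack (2243, ((438.4670104980469, 335.461669921875), (30.034791946411133, 72.1480712890625), 85.12030792236328), np.float64(0.015253270705067157))
[ 0.5172 -0.1134  0.2065] [-0.1216 -3.1373 -0.0015] [-0.3615  0.0667  1.5799  0.0002  1.4972 -1.8549] [1.4264 0.6501 0.9163]
long (387, ((515.80810546875, -119.94470977783203), (15.099023818969727, 15.195859909057617), 33.376407623291016), np.float64(0.0992936202222684))
short (368, ((512.477294921875, -194.73895263671875), (15.491388320922852, 15.381053924560547), 41.07292938232422), np.float64(0.08730063865003745))
(607, ((515.7057495117188, -119.8759765625), (15.293659210205078, 15.352437973022461), 32.20794677734375), np.float64(0.09857675449539732))
320.1999664545685 224.9519810334771
```

View pics/w4s.png

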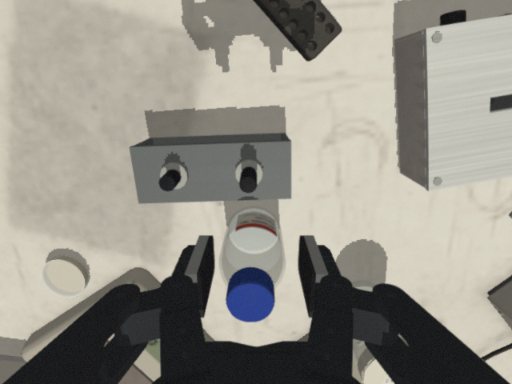

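Wrist view (0.8 scale): the long pin's handle is at (248,180) and the short one at (172,180). The bottle cap at (250,293) is clear of the gripper. The rack sits flat on the counter, top at 15 mm.

Scaled: 137 mm is 0.1713, 125 mm is 0.1563.

Request:
apply_moves:
  steps:
    - [[0.0013,-0.0081,0.0375,0,45],[0.0013,-0.0081,0.0875,0,45],[0.0013,-0.0081,0.125,0,45],[0.0013,-0.0081,0.1563,0,45],[0.0013,-0.0081,0.1713,0,45],[0.0013,-0.0081,0.1713,0,45]]

```text
t: 9.1
eef_pos: [0.5159, -0.1193, 0.0705]
orientation: [-0.119, -3.138, -0.001]
force: [-0.2, 0.1, 1.6]
grip_width: 0.528
finger_force: 0.0
```

Request:
apply_moves:
  steps:
    - [[0,0,0,0,20],[0,0,0,0,10],[0,0,0,0,5],[0,0,0,0,5],[0,0,0,0,5],[0,0,0,0,5],[0,0,0,0,5]]
  squeeze: 60

```text
t: 9.98
eef_pos: [0.5166, -0.1202, 0.0719]
orientation: [0.121, 3.138, -0.001]
force: [-0.9, 1.4, 6.6]
grip_width: 0.165
finger_force: 58.4
```

Scaled: -125 mm is -0.1563, -100 mm is -0.125, -0.18 rad is -0.045.

Request:
apply_moves:
  steps:
    - [[0,0,-0.025,0,5],[0,0,-0.075,0,5],[0,0,-0.125,0,5],[0,0,-0.1563,0,5],[0,0,-0.1563,0,5],[0,0,-0.1563,-0.0225,5],[0,0,-0.1563,-0.045,5],[0,0,-0.1563,-0.045,5]]

```text
t: 10.98
eef_pos: [0.5158, -0.1199, 0.1949]
orientation: [0.161, -3.136, -0.001]
force: [0.5, -0.1, -1.5]
grip_width: 0.163
finger_force: 59.1
```

```bash
python3 - <<'E'
from h import *
np.set_printoptions(precision=5,suppress=True)
from scipy.spatial.transform import Rotation as R
o=bot.get_obs(); print(o['eef_pos'],R.from_rotvec(o['orientation']).as_matrix(),o['grip_width'],o['finger_force'],o['force'])
d=grab('wrist','w5'); s=grab('side','s5')
a=cv2.resize(d['frame'][150:450,170:470],(400,400)); b=cv2.resize(s['frame'][150:300,260:410],(400,400)); cv2.imwrite('pics/c5.png',np.hstack([a,b]))
E
```

```text
[ 0.51576 -0.11994  0.19487] [[-0.99473 -0.10253 -0.00119]
 [-0.10253  0.99473  0.00043]
 [ 0.00114  0.00055 -1.     ]] 0.162908786527892 59.11517143249512 [ 0.45186 -0.14445 -1.46115]
```

View pics/c5.png

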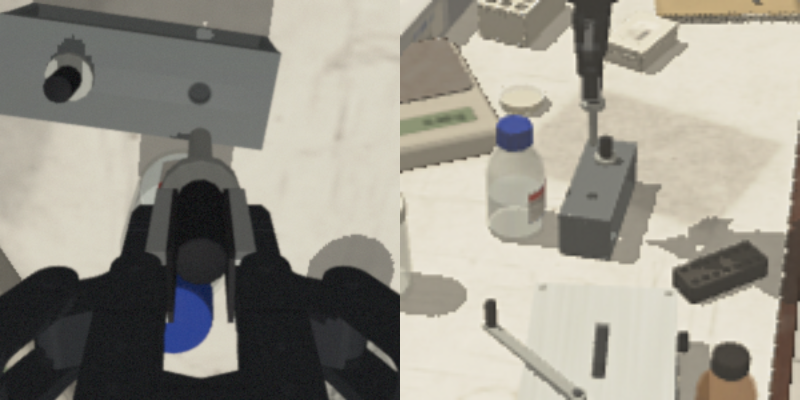

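Pin held upright: shank tip at crop left (200,130), with the empty stand hole and the short pin untouched. Next I look straight down the slot from the wrist camera on the way.

Scaled: 273 mm is 0.3413, 130 mm is 0.1625.

Request:
apply_moves:
  steps:
    - [[0,0.025,-0.05,0,5],[-0.0188,0.0938,-0.05,0,5],[-0.0313,0.1625,-0.05,0,5],[-0.05,0.2313,-0.05,0,5],[-0.0625,0.2938,-0.05,0,5],[-0.07,0.3413,-0.05,0,5],[-0.07,0.3413,-0.05,0,5],[-0.07,0.3413,-0.05,0,5]]

```text
t: 12.08
eef_pos: [0.5436, 0.157, 0.2355]
orientation: [0.161, -3.137, 0.001]
force: [0.2, -0.1, -1.3]
grip_width: 0.163
finger_force: 59.4
```

```bash
python3 - <<'E'
from h import *
np.set_printoptions(precision=4,suppress=True,linewidth=150)
o=bot.get_obs(); print(o['eef_pos'],o['force'])
d=grab('wrist','w6'); f=d['frame']
p=load('w5'); print('tip proj w5',proj(p,(.5158,-.1199,.129)))
c=np.array([.4614,.1497]); a=.1007; ey=np.array([-np.sin(a),np.cos(a)]); ex=np.array([ey[1],-ey[0]])
for y in range(-44,45,4):
    row=[]
    for x in (-4,0,4):
        q=c+ex*x/1e3+ey*y/1e3; u,v=proj(d,(*q,.034)); u,v=int(round(u)),int(round(v)); row.append((u,v,int(f[v,u].mean()),round(float(depth(d,u,v)[2])*1e3)))
    print(y,row)
u0,v0=map(int,proj(d,(*c,.07))); cr=f[v0-60:v0+60,u0-80:u0+80]; cr=np.clip(cr.astype(float)*2.0,0,255).astype(np.uint8); cv2.imwrite('pics/c6.png',cv2.resize(cr,None,fx=5,fy=5,interpolation=cv2.INTER_CUBIC)); print(u0,v0)
E
```

```text
[0.5436 0.157  0.2355] [ 0.24   -0.1085 -1.2633]
tip proj w5 (np.float64(319.8435139399213), np.float64(252.70849690889622))
-44 [(271, 103, 65, 33), (271, 108, 72, 33), (271, 112, 72, 65)]
-40 [(275, 103, 46, 33), (276, 108, 51, 34), (276, 112, 48, 33)]
-36 [(280, 103, 51, 33), (280, 108, 47, 33), (280, 112, 54, 34)]
-32 [(285, 103, 45, 34), (285, 108, 51, 34), (285, 112, 47, 34)]
-28 [(289, 103, 53, 33), (289, 108, 49, 34), (289, 112, 51, 33)]
-24 [(294, 103, 48, 33), (294, 108, 51, 34), (294, 112, 49, 33)]
-20 [(298, 103, 35, 32), (298, 108, 44, 14), (298, 112, 41, 33)]
-16 [(303, 103, 49, 15), (303, 108, 48, 13), (303, 112, 50, 12)]
-12 [(308, 103, 48, 14), (308, 108, 47, 13), (308, 112, 50, 14)]
-8 [(312, 103, 50, 33), (312, 108, 52, 32), (312, 112, 49, 34)]
-4 [(317, 103, 50, 34), (317, 108, 50, 33), (317, 112, 44, 34)]
0 [(321, 103, 50, 34), (321, 108, 50, 33), (321, 112, 54, 34)]
4 [(326, 103, 52, 35), (326, 108, 47, 378), (326, 112, 51, 33)]
8 [(331, 103, 50, 34), (331, 108, 52, 34), (330, 112, 53, 34)]
12 [(335, 103, 49, 33), (335, 108, 51, 33), (335, 112, 48, 33)]
16 [(340, 103, 52, 32), (340, 108, 51, 33), (340, 112, 46, 34)]
20 [(344, 103, 50, 34), (344, 108, 50, 33), (344, 112, 49, 33)]
24 [(349, 103, 46, 33), (349, 108, 50, 33), (349, 112, 50, 33)]
28 [(354, 103, 50, 32), (353, 108, 53, 33), (353, 112, 49, 34)]
32 [(358, 103, 50, 32), (358, 108, 49, 33), (358, 112, 51, 35)]
36 [(363, 103, 50, 33), (363, 108, 52, 33), (362, 112, 48, 32)]
40 [(367, 103, 47, 33), (367, 108, 50, 34), (367, 112, 48, 34)]
44 [(372, 103, 111, 68), (372, 108, 121, 68), (372, 112, 131, 68)]
321 107
```

View pics/c6.png

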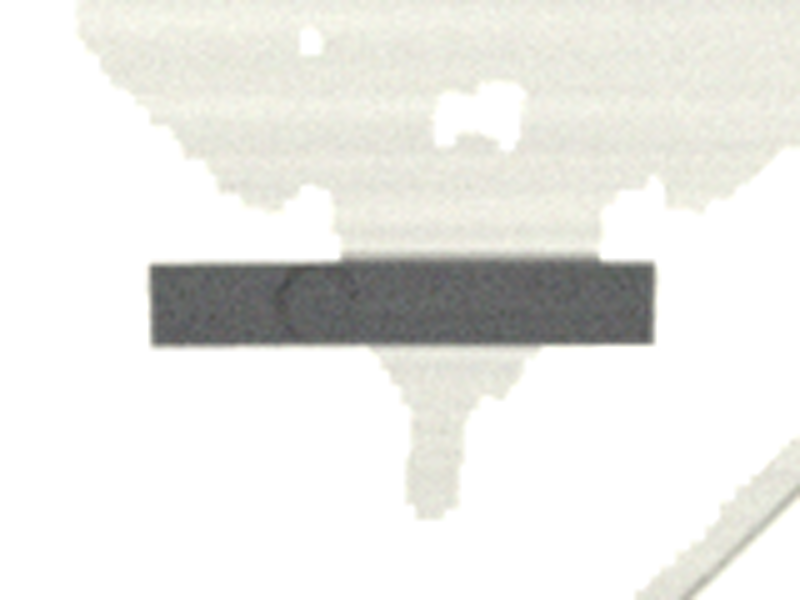

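The enlarged crop shows the slot at x 150–655, with the sled's hole rim from 280 to 355. Depth confirms it: 14 mm against 33 mm of sled. So the hole is at y ≈ -14.5 mm and I'll go straight there.

Scaled: 92 mm is 0.115, 85 mm is 0.1063.

Request:
apply_moves:
  steps:
    - [[0.05,-0.0088,0,0,5],[0.1031,-0.0166,0,0,5],[0.1031,-0.0166,0.0375,0,5],[0.1031,-0.0166,0.075,0,5],[0.1031,-0.0166,0.1063,0,5],[0.1031,-0.0166,0.115,0,5],[0.1031,-0.0166,0.115,0,5],[0.1031,-0.0166,0.115,0,5]]

```text
t: 13.12
eef_pos: [0.4635, 0.1354, 0.1448]
orientation: [-0.161, 3.136, 0.0]
force: [0.2, 0.2, -0.5]
grip_width: 0.166
finger_force: 59.4
```

```bash
python3 - <<'E'
from h import *
np.set_printoptions(precision=4,suppress=True,linewidth=150)
o=bot.get_obs(); print(o['eef_pos'],o['orientation'],o['force'])
d=load('w6'); print('slot c',at_z(d,321.5,107.6,.07),'hole',at_z(d,304.6,107.3,.034))
w=grab('wrist','w7'); e=o['eef_pos']; 
print('tip exp',proj(w,(e[0],e[1],e[2]-.0655)),'slot c',proj(w,(.4614,.1497,.07)),'target',proj(w,(.4629,.1353,.07)))
cr=w['frame'][170:290,240:400]; cv2.imwrite('pics/c7.png',cv2.resize(np.clip(cr.astype(float)*1.2,0,255).astype(np.uint8),None,fx=5,fy=5,interpolation=cv2.INTER_CUBIC))
E
```

```text
[0.4635 0.1354 0.1448] [-0.1614  3.1361  0.0002] [ 0.1633  0.1627 -0.5311]
slot c [0.4616 0.1498 0.07  ] hole [0.4627 0.1352 0.034 ]
tip exp (np.float64(319.8962162969998), np.float64(252.60649235734215)) slot c (np.float64(343.2341565284785), np.float64(246.13362242903366)) target (np.float64(319.781081623468), np.float64(246.1750540000058))
```

View pics/c7.png

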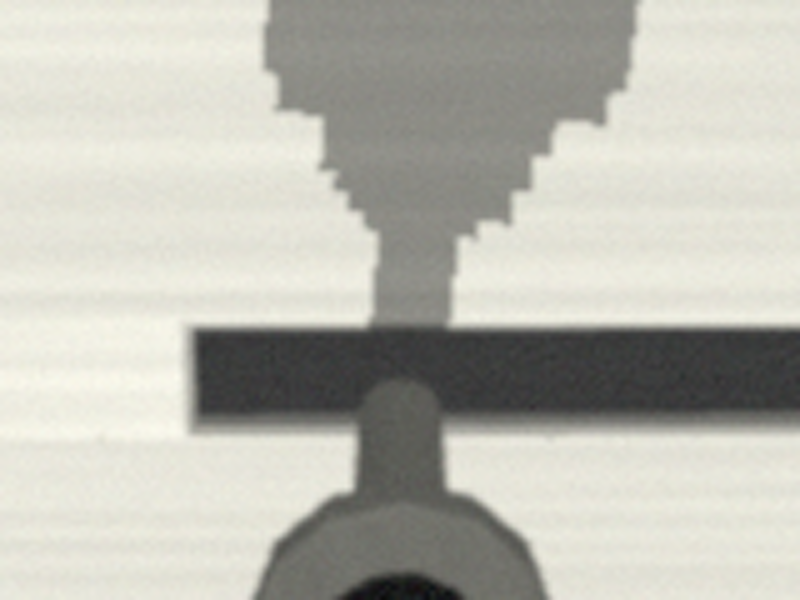

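The tip at crop (400,385) sits over the slot, where projection says it should be. Going down.

Scaled: 20 mm is 0.025, 15 mm is 0.0188.

Request:
apply_moves:
  steps:
    - [[0.0006,0,0.0063,0,5],[0.0006,0,0.0125,0,5],[0.0006,0,0.0188,0,5],[0.0006,0,0.025,0,5],[0.0006,0,0.025,0,5]]

```text
t: 13.8
eef_pos: [0.4623, 0.1355, 0.1233]
orientation: [0.162, -3.137, 0.0]
force: [-0.4, 0.1, -0.6]
grip_width: 0.168
finger_force: 59.4
```

Scaled: 18 mm is 0.0225, 12 mm is 0.015.

Request:
apply_moves:
  steps:
    - [[0,0,0.0075,0,5],[0,0,0.015,0,5],[0,0,0.0225,0,5],[0,0,0.0225,0,5]]

```text
t: 14.3
eef_pos: [0.4622, 0.1355, 0.1052]
orientation: [0.162, -3.136, 0.0]
force: [-0.5, 0.3, -1.7]
grip_width: 0.161
finger_force: 59.4
```

Scaled: 9 mm is 0.0113, 6 mm is 0.0075.

Request:
apply_moves:
  steps:
    - [[0,0,0.0038,0,5],[0,0,0.0075,0,5],[0,0,0.0113,0,5],[0,0,0.0113,0,5]]

```text
t: 14.8
eef_pos: [0.4623, 0.1355, 0.0966]
orientation: [0.162, -3.137, 0.0]
force: [-0.3, 0.6, -0.6]
grip_width: 0.166
finger_force: 59.4
```

Scaled: 11 mm is 0.0138, 9 mm is 0.0113.

Request:
apply_moves:
  steps:
    - [[0,0,0.0038,0,5],[0,0,0.0075,0,5],[0,0,0.0113,0,5],[0,0,0.0138,0,5],[0,0,0.0138,0,5]]

```text
t: 15.42
eef_pos: [0.4624, 0.1355, 0.0856]
orientation: [0.162, -3.137, -0.0]
force: [0.6, -0.3, -1.1]
grip_width: 0.166
finger_force: 59.4
```

Scaled: 2 mm is 0.0025, 1 mm is 0.0013.

Request:
apply_moves:
  steps:
    - [[0,0,0.0013,0,5],[0,0,0.0025,0,5],[0,0,0.0025,0,5]]

```text
t: 15.8
eef_pos: [0.4625, 0.1355, 0.0839]
orientation: [-0.162, 3.137, -0.0]
force: [0.1, 0.1, 1.1]
grip_width: 0.164
finger_force: 59.9
```

Request:
apply_moves:
  steps:
    - [[0,0,0.0009,0,5],[0,0,0.0009,0,5],[0,0,0.0009,0,5]]

```text
t: 16.18
eef_pos: [0.4626, 0.1355, 0.0838]
orientation: [-0.162, 3.137, 0.0]
force: [-5.2, -0.9, 11.2]
grip_width: 0.169
finger_force: 60.9
```

Scaled: -130 mm is -0.1625, -90 mm is -0.1125.

Request:
apply_moves:
  steps:
    - [[0,0,0,0,20],[0,0,0,0,30],[0,0,0,0,35],[0,0,-0.05,0,35],[0,0,-0.1125,0,35],[0,0,-0.1625,0,35],[0,0,-0.1625,0,35]]

```text
t: 17.05
eef_pos: [0.4635, 0.1356, 0.2159]
orientation: [-0.162, 3.133, 0.001]
force: [0.0, 0.5, -0.5]
grip_width: 0.408
finger_force: 0.0
```

```bash
python3 - <<'E'
from h import *
np.set_printoptions(precision=4,suppress=True,linewidth=150)
o=bot.get_obs(); print(o['eef_pos'],o['orientation'],o['force'])
def P(d): return np.array([depth(d,u,v) for v in range(480) for u in range(640) if d['range_z'][v,u]>0])
d=grab('wrist','w8'); s=grab('side','s8')
for n,q in (('w',P(d)),('s',P(s))):
    for nm,lo,hi,c in (('knob',.095,.125,(.57,.15)),('handle',.09,.125,(.463,.1353)),('collar',.072,.08,(.463,.1353))):
        m=(q[:,2]>lo)&(q[:,2]<hi)&(np.abs(q[:,:2]-c)<.025).all(1); t=q[m]
        if len(t)>5: print(n,nm,len(t),cv2.minAreaRect(t[:,:2].astype(np.float32)*1000),np.percentile(t[:,2],[5,50,95]))
E
```

```text
[0.4635 0.1356 0.2159] [-0.1619  3.1327  0.0006] [ 0.039   0.5396 -0.4854]
w knob 319 ((571.7254028320312, 147.95123291015625), (11.563395500183105, 10.571170806884766), 4.740403175354004) [0.0971 0.1115 0.1151]
w handle 534 ((461.77227783203125, 135.58436584472656), (15.406797409057617, 15.348108291625977), 8.096027374267578) [0.0934 0.1109 0.1121]
w collar 502 ((459.71051025390625, 135.7093048095703), (23.465072631835938, 27.41251564025879), 1.8014532327651978) [0.0738 0.0754 0.0767]
s knob 30 ((570.7149047851562, 152.97059631347656), (10.092314720153809, 8.165600776672363), 56.20722961425781) [0.0958 0.1089 0.116 ]
s handle 54 ((460.1502990722656, 138.84523010253906), (13.297218322753906, 17.582626342773438), 9.652578353881836) [0.0919 0.1059 0.1133]
s collar 61 ((463.21685791015625, 134.51377868652344), (47.015899658203125, 49.5140495300293), 2.4433436393737793) [0.0722 0.075  0.0779]
```

The pin is home: handle top at 112 mm, and its axis matches the hole. The knob is at (0.572, 0.148), so I'll grip it lightly and follow the arc.

Scaled: 122 mm is 0.1525, -109 mm is -0.1363.

Request:
apply_moves:
  steps:
    - [[-0.0625,0.0018,0,0,35],[-0.1363,0.0018,0,0,35],[-0.1363,0.0018,0.0625,0,35],[-0.1363,0.0018,0.1188,0,35],[-0.1363,0.0018,0.1525,0,35],[-0.1363,0.0018,0.1525,0,35]]

```text
t: 17.9
eef_pos: [0.569, 0.1479, 0.0879]
orientation: [0.162, -3.132, 0.001]
force: [0.2, 0.3, 0.5]
grip_width: 0.41
finger_force: 0.0
```

Request:
apply_moves:
  steps:
    - [[0,0,0,0,20],[0,0,0,0,8],[0,0,0,0,8],[0,0,0,0,8],[0,0,0,0,8]]
  squeeze: 20

```text
t: 18.52
eef_pos: [0.5713, 0.1481, 0.0921]
orientation: [-0.162, 3.136, 0.0]
force: [1.3, -0.0, 6.5]
grip_width: 0.128
finger_force: 21.9
```

Scaled: 41.7 mm is 0.0521, 29.9 mm is 0.0374.

Request:
apply_moves:
  steps:
    - [[0.0103,-0.0098,0,0,8],[0.0234,-0.0196,0,0,8],[0.0374,-0.0283,0,0,8],[0.0521,-0.0354,0,0,8],[0.0521,-0.0354,0,0,8]]

```text
t: 19.15
eef_pos: [0.532, 0.1155, 0.092]
orientation: [-0.162, 3.136, 0.0]
force: [-0.3, 1.2, 5.0]
grip_width: 0.131
finger_force: 21.8
```

Low forces. The remaining offsets to shut are (51.2, -10.4), plus about 2 mm to seat it.

Scaled: 51.5 mm is 0.0644, -10.4 mm is -0.013.

Request:
apply_moves:
  steps:
    - [[0.0154,-0.0056,0,0,8],[0.0314,-0.0098,0,0,8],[0.0476,-0.0121,0,0,8],[0.06,-0.013,0,0,8],[0.0644,-0.013,0,0,8],[0.0644,-0.013,0,0,8]]

```text
t: 19.9
eef_pos: [0.4821, 0.0993, 0.092]
orientation: [-0.162, 3.136, -0.002]
force: [1.9, -7.0, 7.2]
grip_width: 0.126
finger_force: 22.1
```

```bash
python3 - <<'E'
from h import *
np.set_printoptions(precision=4,suppress=True,linewidth=150)
s=grab('side','s9'); cr=s['frame'][210:340,270:410]; cv2.imwrite('pics/c9.png',cv2.resize(cr,None,fx=4,fy=4,interpolation=cv2.INTER_CUBIC))
E
```

```text
(no output)
```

View pics/c9.png

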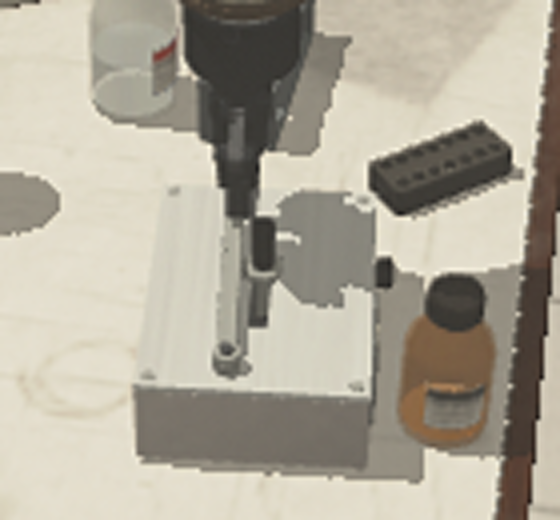

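The bar lies over the collar beside the handle, crop (232,280). Knob position matches the shut pose (0.4835, 0.0997). Release and retreat.

Scaled: -130 mm is -0.1625, -110 mm is -0.1375.

Request:
apply_moves:
  steps:
    - [[0,0,0,0,18],[0,0,0,0,20],[0,0,0,0,20],[0,0,-0.025,0,20],[0,0,-0.075,0,20],[0,0,-0.1375,0,20],[0,0,-0.1625,0,20],[0,0,-0.1625,0,20]]

```text
t: 20.95
eef_pos: [0.4825, 0.1001, 0.2223]
orientation: [-0.162, 3.135, 0.0]
force: [-0.4, -0.0, -0.9]
grip_width: 0.235
finger_force: 0.0
```

```bash
python3 - <<'E'
from h import *
np.set_printoptions(precision=4,suppress=True,linewidth=150)
o=bot.get_obs(); print(o['t'],o['eef_pos'],o['force'],o['finger_force'])
d=grab('wrist','w10'); q=np.array([depth(d,u,v) for v in range(480) for u in range(640) if d['range_z'][v,u]>0])
for nm,lo,hi,c in (('knob',.105,.118,(.4835,.1)),('handle',.105,.118,(.463,.1353))):
    m=(q[:,2]>lo)&(q[:,2]<hi)&(np.abs(q[:,:2]-c)<.017).all(1); t=q[m]; print(nm,len(t),cv2.minAreaRect(t[:,:2].astype(np.float32)*1000),np.percentile(t[:,2],[5,50,95]))
E
```

```text
20.95 [0.4825 0.1001 0.2223] [-0.3806 -0.018  -0.8827] 0.0
knob 254 ((486.57708740234375, 100.16470336914062), (11.652984619140625, 11.27541446685791), 54.69961166381836) [0.107  0.114  0.1153]
handle 415 ((462.14593505859375, 134.68521118164062), (15.543031692504883, 14.97592830657959), 8.548502922058105) [0.1074 0.1112 0.1125]
```

The knob reads about 3 mm (0.02 rad) short of fully shut. That's inside tolerance, but I'll seat it with a short nudge.

Scaled: 130 mm is 0.1625, 110 mm is 0.1375.

Request:
apply_moves:
  steps:
    - [[0,0,0.075,0,22],[0,0,0.1375,0,22],[0,0,0.1625,0,22],[0,0,0.1625,0,8],[0,0,0.1625,0,8],[0,0,0.1625,0,8],[0.0038,0,0.1625,0,8],[0.0075,0,0.1625,0,8]]

```text
t: 22.0
eef_pos: [0.4753, 0.0986, 0.0894]
orientation: [0.161, -3.135, 0.002]
force: [17.2, -5.8, -26.8]
grip_width: 0.128
finger_force: 19.8
```

Scaled: -130 mm is -0.1625, -110 mm is -0.1375.

Request:
apply_moves:
  steps:
    - [[0,0,0,0,18],[0,0,0,0,20],[0,0,0,0,20],[0,0,-0.025,0,20],[0,0,-0.075,0,20],[0,0,-0.1375,0,20],[0,0,-0.1625,0,20],[0,0,-0.1625,0,20]]

```text
t: 23.0
eef_pos: [0.4766, 0.0995, 0.2226]
orientation: [-0.162, 3.135, 0.0]
force: [-0.3, 0.8, -0.3]
grip_width: 0.234
finger_force: 0.0
```

```bash
python3 - <<'E'
from h import *
np.set_printoptions(precision=4,suppress=True,linewidth=150)
o=bot.get_obs(); print(o['t'],o['eef_pos'],o['force'],o['finger_force'])
d=grab('wrist','w11'); q=np.array([depth(d,u,v) for v in range(480) for u in range(640) if d['range_z'][v,u]>0])
for nm,lo,hi,c in (('knob',.105,.118,(.4835,.1)),('handle',.105,.118,(.463,.1353))):
    m=(q[:,2]>lo)&(q[:,2]<hi)&(np.abs(q[:,:2]-c)<.017).all(1); t=q[m]; print(nm,len(t),cv2.minAreaRect(t[:,:2].astype(np.float32)*1000),np.percentile(t[:,2],[5,50,95]))
E
```

```text
23.0 [0.4766 0.0995 0.2226] [-0.2832  0.8128 -0.3195] 0.0
knob 252 ((482.9967346191406, 99.47993469238281), (11.1664400100708, 11.831781387329102), 50.72828674316406) [0.1065 0.1139 0.1153]
handle 413 ((461.8357238769531, 135.20013427734375), (15.113977432250977, 15.378972053527832), 17.896499633789062) [0.1071 0.1111 0.1123]
```

The knob is now at its stop (0.483, 0.0995) and the pin is still home. Handing in.

```bash
python3 -c "
from plant import bot
print(bot.sign_off())"
```

```text
the job is handed in; nothing more can be done
None
```

I've handed the job in at 23 s of the 72 s: the rack is upright on the bare counter, the long pin is home in the sled's hole, and the keeper is at its stop over the collar. The short pin and bystanders were left alone; no verdict came back.

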